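Kit the capacitors by size

TASK

Stand the four can capacitors on the four round rubber pads of the kitting strip, one centred on each pad, in order of size: the smallest next to the tall end stop, growing step by step to the largest at the other end. Set each one down upright without dropping it or tipping it over, and leave the multimeter where it lies.

Things in the scene. Friction and masses are not known exactly. Their poses are not given: they have to be found in the camera images.
- cap1: Smallest of the four loose can capacitors: upright grey plastic-sleeved cylinder, 30 mm diameter, 42 mm tall overall including a black top with two 6 mm high brass screw terminals (the graspable sleeve ends at 36 mm). Standing on its flat base on the bench at the start. Origin: centre of its underside, z up. Round, so it may be gripped at any yaw.
- cap2: Second smallest of the four loose can capacitors: upright grey plastic-sleeved cylinder, 37 mm diameter, 58 mm tall overall including a black top with two 6 mm high brass screw terminals (the graspable sleeve ends at 52 mm). Standing on its flat base on the bench at the start. Origin: centre of its underside, z up. Round, so it may be gripped at any yaw.
- cap3: Second largest of the four loose can capacitors: upright grey plastic-sleeved cylinder, 44 mm diameter, 76 mm tall overall including a black top with two 6 mm high brass screw terminals (the graspable sleeve ends at 70 mm). Standing on its flat base on the bench at the start. Origin: centre of its underside, z up. Round, so it may be gripped at any yaw.
- cap4: Largest of the four loose can capacitors: upright grey plastic-sleeved cylinder, 52 mm diameter, 96 mm tall overall including a black top with two 6 mm high brass screw terminals (the graspable sleeve ends at 90 mm). Standing on its flat base on the bench at the start. Origin: centre of its underside, z up. Round, so it may be gripped at any yaw.
- pad1: One of four identical fixed round black rubber pads (62 mm diameter, 4 mm thick), in one straight row 78 mm apart on the aluminium kitting strip (a fixed plate 75 mm wide, 410 mm long, 6 mm thick, lying on the bench). The pads' names do not tell their order along the row: go by position. Origin: centre of its underside, on the strip 6 mm above the bench; its top is 10 mm above the bench.
- pad2: One of four identical fixed round black rubber pads (62 mm diameter, 4 mm thick), in one straight row 78 mm apart on the aluminium kitting strip (a fixed plate 75 mm wide, 410 mm long, 6 mm thick, lying on the bench). The pads' names do not tell their order along the row: go by position. Origin: centre of its underside, on the strip 6 mm above the bench; its top is 10 mm above the bench.
- pad3: One of four identical fixed round black rubber pads (62 mm diameter, 4 mm thick), in one straight row 78 mm apart on the aluminium kitting strip (a fixed plate 75 mm wide, 410 mm long, 6 mm thick, lying on the bench). The pads' names do not tell their order along the row: go by position. Origin: centre of its underside, on the strip 6 mm above the bench; its top is 10 mm above the bench.
- pad4: One of four identical fixed round black rubber pads (62 mm diameter, 4 mm thick), in one straight row 78 mm apart on the aluminium kitting strip (a fixed plate 75 mm wide, 410 mm long, 6 mm thick, lying on the bench). The pads' names do not tell their order along the row: go by position. Origin: centre of its underside, on the strip 6 mm above the bench; its top is 10 mm above the bench.
- stop: The tall end stop: fixed upright dark steel block, 60 mm across the strip, 16 mm along it, 40 mm tall, at one end of the strip, 70 mm from the centre of the nearest pad, in line with the row. It may be at either end; the other end carries a low dark steel bar, 60 x 16 mm, only 6 mm high. Origin: centre of its underside, 6 mm above the bench.
- meter: Bystander: a loose yellow multimeter with a black face, 165 x 80 x 36 mm, about 0.4 kg, lying flat near the right-hand end of the strip. Origin: centre of its underside; x along its length. To be left alone.

How it is judged:
By the outcome, as a careful person would: the job done as asked, in the order asked, and still so for the second after the job is handed in, with the robot touching nothing.
It also fails if it takes over 102 s, if anything falls off the work surface, if the arm or the gripper's body presses on something with over 40 N, if the wrist force passes 120 N, or if a joint passes its speed limit or range.

ROBOT

A 7-joint arm with a two-finger parallel gripper is mounted at the origin on the work surface. World frame = base frame: x ahead of the robot, y to its left, z up, the work surface at z = 0. Lengths are in m, angles in degrees, forces in N, time in s.
With the tool pointing down it reaches from about 0.4 to 0.875 m from the base axis. Payload 4.4 kg.
Tool frame: the origin (TCP) lies midway between the tips of the shut fingers; the grasp point (between the pads) lies 19 mm behind it (bot.hold_point_z is the distance from the TCP to the grasp point, in m); z points along the fingers, y is the direction in which the jaws open and shut (so a half turn about z gives the same grasp; the last joint's range is limited). The gripper opens to 85 mm and grips with 20 to 120 N. Pads are 22 mm wide; open, the fingers measure 114 mm over their backs; the gripper's body (76 mm by 85 mm) begins 54 mm behind the grasp point. The pads swing forward as they close: fully open they stand 13 mm farther back than shut.
Start: joints at [-72.582, 36.005, 2.206, 86.941, -1.547, 57.084, -1.146], TCP at [0.235, 0.606, 0.231] pointing down, gripper open.
Joint ranges: [-175.42, 175.42], [-21.48, 121.26], [-71.46, 75.88], [10.55, 141.38], [-63.04, 243.04], [13.31, 113.54], [-168.57, 168.57]. Speed limits (degrees/s): [147.25, 147.25, 180, 180, 180, 180, 180].

INTERFACE

Orientations are given as a 3x3 rotation matrix whose columns are the frame's x, y, z axes.
In Python, from bench import read_state, viewer, job_done, bot gives the robot as it stands.
- The arm moves only by the tool move_arm, never from a script. Its argument "commands" is a list of rows, each a list of 6 numbers: the shift along the tool's x, y, z in mm, then the turn, a rotation vector about the tool's x, y, z in degrees. A call has 1 to 10 rows; each row shifts and turns the pose as measured when the row begins, along the tool's axes as they then stand; what a row does not reach is not made up. A row lasts 1/8 s, in which the tool goes at most 62.5 mm and 10.7 degrees, less where a joint would pass 70% of its speed; a pose out of reach is approached as far as the arm can. A call with a gripper value outside its range is refused whole. "grip" is the gripper's target within -1 to 1 (fully open at 1, half-way at 0, shut at -1), set as the call begins (left out, the last holds). The fingers move at their own pace and stop on an object; "grip_force" is the grip in N (left out, the last holds). Time passes only in rows, so rows that do not move let the fingers close. It gives the time, the measured TCP pose, the force and the opening at its end, in the units of the state.
- read_state(): the state, without advancing time (a new reading comes with each control period).
- viewer.camera(name): name is "side" or "top" or "wrist"; returns a dict with "img" (400x640x3 uint8, red, green, blue), "depth" (400x640 float32, m along the optical axis (not along the pixel's ray), 0 where there is no reading), "fx", "fy", "cx", "cy" (pixels), "xyz" and "orientation" of the camera in the world. Camera axes: x right, y down, z forward; pixel columns grow to the right and rows downward; lengths in m; the calibration is good to about 2 mm. A picture is of the moment at which its call begins.
- job_done(): hands the job in, once; it reports no verdict.
The state is a dict: "time_s": time; "q": joint angles; "qvel": joint speeds; "tau": joint torques, N m; "position": TCP position; "tool_rot": TCP orientation; "contact_force": force on the tool from outside, world axes, zero at the start; "torque": the same for the moment, N m; "opening": opening from 0.0 (shut) to 1.0 (fully open).
Only numpy, scipy, OpenCV 4.12 (cv2) and the standard library are available. Lean on these libraries where they do the work, as an engineer would, in place of code of your own. Each camera call takes 0.05 s, during which the arm holds its last target. There are 200 camera calls.

## Working session

There is one attempt and no reset: what is moved stays moved. The work goes in short steps, Python scripts to look and compute and a tool call to move; the robot and the scene stay as the last step left them, time stands still between calls to the robot, and variables do not carry over. Pictures are saved under pics/ and viewed, about 12 in all and at most 16, crops included, and the job is handed in when it is done.

Besides the shell and the picture viewer there is one more tool, called after "Emit:" by a JSON object that holds its "api" and its "payload", one argument or row to a line. move_arm: Moves the arm, as the interface text tells. Its arguments: {"type":"object","properties":{"commands":{"type":"array"},"grip":{"type":"number"},"grip_force":{"type":"number"}},"required":["commands"]}

```bash
mkdir -p pics; ls
python3 - <<'E'
from bench import read_state, viewer, bot
import cv2,numpy as np
s=read_state();print(s['time_s'],s['position'],np.round(s['tool_rot'],3).tolist(),s['opening'],bot.hold_point_z)
for n in ['top','side']:
    c=viewer.camera(n);np.savez(f'/tmp/{n}.npz',**c)
    cv2.imwrite(f'pics/{n}0.png',c['img'][...,::-1]);print(n,c['fx'],c['cx'],c['cy'],c['xyz'],np.round(c['orientation'],3).tolist())
E
```

```text
pics
0.0 [0.23465357 0.60550515 0.23038681] [[-0.932, 0.361, -0.001], [0.361, 0.932, -0.002], [-0.0, -0.002, -1.0]] 0.9994445869320474 0.0187
top 486.1563845402095 317.543004418772 197.36002143442647 [ 0.33828975 -0.07314697  1.25343836] [[0.015, -0.977, 0.212], [-1.0, -0.016, -0.001], [0.005, -0.212, -0.977]]
side 462.2724166114026 327.936013792491 196.76849733934188 [ 0.0882896  -0.7928695   0.55125105] [[0.812, -0.31, 0.495], [-0.584, -0.4, 0.706], [-0.021, -0.862, -0.506]]
```

View pics/top0.png

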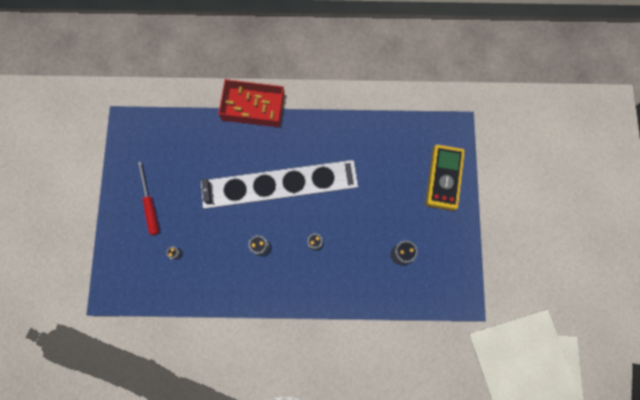

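View pics/side0.png

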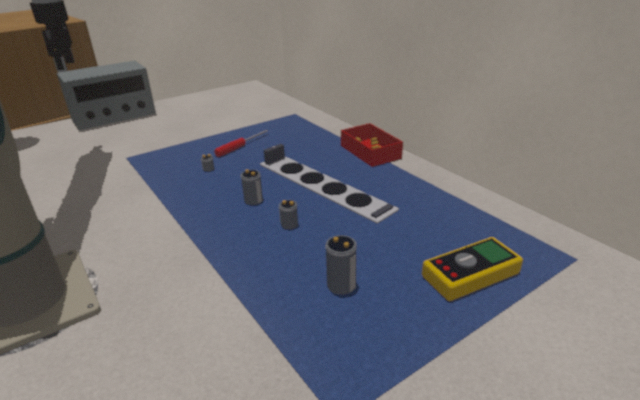

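The top view shows the tall stop at the left end of the strip (204,190) and the low bar at (350,174). The pads are at about (235,189), (264,185), (293,181) and (323,177). The capacitors are cap1 (173,253), cap3 (259,245), cap2 (315,241) and cap4 (405,252). The side view agrees: cap1 (208,162), cap3 (251,186), cap2 (289,214), cap4 (341,263). Next I measure the positions.

```bash
cat > h.py <<'E'
import numpy as np,cv2
from scipy import ndimage as nd
def ray(c,u,v):
    d=c['orientation']@np.array([(u-c['cx'])/c['fx'],(v-c['cy'])/c['fy'],1.]);return np.array(c['xyz']),d/np.linalg.norm(d)
def plane(c,u,v,z):
    o,d=ray(c,u,v);return o+d*(z-o[2])/d[2]
def tri(r1,r2):
    A=np.stack([r1[1],-r2[1]],1);t=np.linalg.lstsq(A,r2[0]-r1[0],rcond=None)[0]
    a=r1[0]+r1[1]*t[0];b=r2[0]+r2[1]*t[1];return (a+b)/2,np.linalg.norm(a-b)
def cloud(c):
    v,u=np.mgrid[:400,:640];z=c['depth']
    P=np.stack([(u-c['cx'])/c['fx']*z,(v-c['cy'])/c['fy']*z,z],-1)@np.array(c['orientation']).T+c['xyz']
    P[z==0]=np.nan;return P
def blobs(m,lo,hi):
    n,_,s,ce=cv2.connectedComponentsWithStats(m.astype(np.uint8),connectivity=4)
    return [(ce[i],s[i]) for i in range(1,n) if lo<=s[i,4]<=hi]
E
python3 - <<'E'
from h import *
T=dict(np.load('/tmp/top.npz'));S=dict(np.load('/tmp/side.npz'))
PT,PS=cloud(T),cloud(S)
print('bench z',np.nanmedian(PT[290:300,150:400,2]),np.nanmedian(PS[150:160,180:190,2]))
guessT=[(173,253),(315,241),(259,245),(405,252)];guessS=[(208,162),(289,214),(251,186),(341,263)]
for i,(a,b) in enumerate(zip(guessT,guessS)):
  for n,c,P,g,w in(('T',T,PT,a,22),('S',S,PS,b,40)):
    img=c['img'].astype(int);sl=np.s_[max(g[1]-w,0):g[1]+w,g[0]-w:g[0]+w]
    im=img[sl];nb=(im[...,2]-im[...,0]<25)
    p=P[sl];m=nb&(p[...,2]>.015)&(p[...,2]<.12);q=p[m]
    if len(q)==0: print(i+1,n,'none');continue
    zt=np.percentile(q[:,2],90);top=q[q[:,2]>zt-.012]
    (x,y),r=cv2.minEnclosingCircle(top[:,:2].astype(np.float32))
    print('cap',i+1,n,len(q),'zmax %.4f ztop %.4f'%(q[:,2].max(),zt),np.round([x,y,r],4),np.round(top.mean(0),4))
img=T['img'].astype(int);m=(img.max(-1)<60)
pads=[b for b in blobs(m[150:220,190:370],40,800)]
for ce,s in pads:
    u,v=ce+[190,150];print('T',np.round([u,v],1),s[4],np.round(plane(T,u,v,.01),4),'depth z',np.round(PT[int(round(v)),int(round(u))],4))
img=S['img'].astype(int);m=(img.max(-1)<60)
for ce,s in blobs(m[135:225,250:410],40,900):
    u,v=ce+[250,135];print('S',np.round([u,v],1),s[4],np.round(plane(S,u,v,.01),4),'depth z',np.round(PS[int(round(v)),int(round(u))],4))
E
```

```text
bench z 0.0008142503317114524 0.0037409211485852634
cap 1 T 152 zmax 0.0465 ztop 0.0400 [0.4558 0.2866 0.0149] [0.4553 0.2854 0.0365]
cap 1 S 502 zmax 0.0787 ztop 0.0703 [0.4685 0.071  0.018 ] [0.4644 0.0681 0.0702]
cap 2 T 184 zmax 0.0617 ztop 0.0563 [ 0.4881 -0.0692  0.0182] [ 0.4877 -0.0692  0.0526]
cap 2 S 734 zmax 0.0931 ztop 0.0708 [ 0.4566 -0.112   0.1794] [ 0.4708 -0.051   0.073 ]
cap 3 T 296 zmax 0.0818 ztop 0.0740 [0.4752 0.07   0.0221] [0.4746 0.0696 0.0707]
cap 3 S 1161 zmax 0.0791 ztop 0.0715 [0.4833 0.0047 0.0842] [0.4754 0.0562 0.0698]
cap 4 T 460 zmax 0.1020 ztop 0.0928 [ 0.4616 -0.288   0.026 ] [ 0.4614 -0.2875  0.0903]
cap 4 S 1456 zmax 0.0990 ztop 0.0928 [ 0.4649 -0.2908  0.0273] [ 0.4602 -0.2949  0.0911]
T [322.6 177.2] 294 [ 0.6622 -0.0876  0.01  ] depth z [ 0.6628 -0.0886  0.0097]
T [293.4 181.3] 297 [ 0.6497 -0.0108  0.01  ] depth z [ 0.6503 -0.0097  0.0111]
T [264.  185.2] 296 [0.638  0.0662 0.01  ] depth z [0.639  0.0665 0.0081]
T [234.6 189.2] 302 [0.6259 0.1429 0.01  ] depth z [0.6269 0.1423 0.0081]
S [273.9 154.8] 218 [0.6339 0.2396 0.01  ] depth z [0.6145 0.2026 0.0289]
S [291.5 168. ] 152 [0.6298 0.1415 0.01  ] depth z [0.6265 0.1383 0.0121]
S [311.8 177.6] 178 [0.6416 0.0644 0.01  ] depth z [0.6393 0.0603 0.0114]
S [334.  188.1] 208 [ 0.6535 -0.0126  0.01  ] depth z [ 0.6526 -0.0139  0.0112]
S [358.3 199.6] 237 [ 0.6656 -0.0899  0.01  ] depth z [ 0.6615 -0.0937  0.0123]
```

Emit:
{"api": "move_arm", "payload": {
  "commands": [
    [0,0,0,0,0,10],
    [0,0,0,0,0,10],
    [0,0,0,0,0,10],
    [0,0,0,0,0,10],
    [0,0,0,0,0,10],
    [0,0,0,0,0,10]
  ],
  "grip": 1
}}

```text
time_s: 0.85
position: [0.2338, 0.6034, 0.2271]
tool_rot: [[-0.119, 0.993, -0.004], [0.993, 0.119, -0.008], [-0.007, -0.005, -1.0]]
contact_force: [0.2, 0.4, -0.9]
opening: 1.004
```

```bash
cat > go.py <<'E'
# print what remains to a target TCP x y z (m), yaw-aligned to the strip, in tool axes (mm, deg)
import sys,numpy as np
from bench import read_state
from scipy.spatial.transform import Rotation as Rn
def remain(t,ang=8.95):
    s=read_state();R=np.array(s['tool_rot']);a=np.radians(ang)
    y=np.array([np.cos(a),np.sin(a),0]);z=np.array([0,0,-1.]);G=np.stack([np.cross(y,z),y,z],1)
    d=R.T@(np.array(t)-s['position'])*1000
    print('t',round(s['time_s'],2),'pos',np.round(s['position'],4),'open',round(s['opening'],3),'F',np.round(s['contact_force'],1),'remain',np.round(d,1),'rot',np.round(Rn.from_matrix(R.T@G).as_rotvec(degrees=True),2),'q7',round(s['q'][6],1))
if __name__=='__main__': remain([float(v) for v in sys.argv[1:4]])
E
python3 go.py 0.456 0.286 0.23; python3 go.py 0.55 0.03 0.33
```

```text
t 0.85 pos [0.2338 0.6034 0.2271] open 1.004 F [ 0.2  0.4 -0.9] remain [-341.6  182.7   -1.2] rot [-0.27  0.41 -2.1 ] q7 -52.6
t 0.85 pos [0.2338 0.6034 0.2271] open 1.004 F [ 0.2  0.4 -0.9] remain [-607.7  245.1  -99.6] rot [-0.27  0.41 -2.1 ] q7 -52.6
```

Emit:
{"api": "move_arm", "payload": {
  "commands": [
    [-56,23,-10,0,0,-0.3],
    [-56,23,-10,0,0,-0.3],
    [-56,23,-10,0,0,-0.3],
    [-56,23,-10,0,0,-0.3],
    [-56,23,-10,0,0,-0.3],
    [-56,23,-10,0,0,-0.3],
    [-56,23,-10,0,0,0],
    [-56,23,-10,0,0,0],
    [-56,23,-10,0,0,0],
    [-56,23,-10,0,0,0]
  ]
}}

```text
time_s: 2.1
position: [0.5436, 0.0765, 0.328]
tool_rot: [[-0.164, 0.986, -0.008], [0.986, 0.164, -0.01], [-0.009, -0.009, -1.0]]
contact_force: [1.4, 1.0, 0.6]
opening: 1.002
```

Emit:
{"api": "move_arm", "payload": {
  "commands": [
    [0,0,0,0,0,0],
    [0,0,0,0,0,0],
    [0,0,0,0,0,0]
  ]
}}

```text
time_s: 2.48
position: [0.5445, 0.0718, 0.3278]
tool_rot: [[-0.156, 0.988, -0.007], [0.988, 0.156, -0.012], [-0.011, -0.009, -1.0]]
contact_force: [-0.1, 0.6, 0.0]
opening: 1.003
```

```bash
python3 go.py 0.55 0.03 0.33
python3 - <<'E'
from bench import viewer
import cv2,numpy as np
c=viewer.camera('wrist');np.savez('/tmp/w1.npz',**c);cv2.imwrite('pics/w1.png',c['img'][...,::-1]);print(c['fx'],c['xyz'],np.round(c['orientation'],3).tolist())
E
```

```text
t 2.48 pos [0.5445 0.0718 0.3278] open 1.003 F [-0.1  0.6  0. ] remain [-42.2  -1.1  -1.8] rot [-0.53  0.63  0.02] q7 9.3
286.6440893340087 [0.53451563 0.14597056 0.46916652] [[0.988, 0.152, 0.036], [0.156, -0.943, -0.293], [-0.01, 0.295, -0.955]]
```

View pics/w1.png

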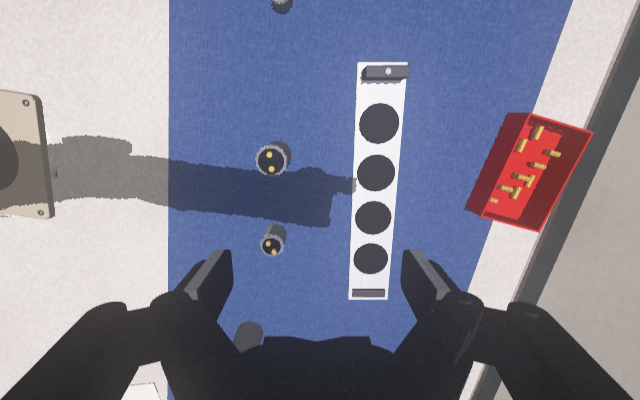

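The wrist view shows all four pads at about (379,123), (376,173), (373,218) and (371,258). The tall stop is at (387,73), and the cap3 and cap2 tops are at (271,160) and (273,244).

```bash
cat >> h.py <<'E'
def pads(c,box,zz=.01,lo=300,hi=3000):
    x0,y0,x1,y1=box;out=[]
    for ce,s in blobs((c['img'].max(-1)<60)[y0:y1,x0:x1],lo,hi):
        u,v=ce+[x0,y0];out.append((u,v,s[4],plane(c,u,v,zz)))
    return out
def caps(c,u,v,w,zt):
    """disc of points near the sleeve-top height zt around pixel u,v"""
    P=cloud(c)[v-w:v+w,u-w:u+w];im=c['img'][v-w:v+w,u-w:u+w].astype(int)
    q=P[(im[...,2]-im[...,0]<25)&(abs(P[...,2]-zt)<.010)]
    (x,y),r=cv2.minEnclosingCircle(q[:,:2].astype(np.float32));return np.round([x,y,r,np.median(q[:,2])],4),len(q)
E
python3 - <<'E'
from h import *
W=dict(np.load('/tmp/w1.npz'));T=dict(np.load('/tmp/top.npz'))
t=pads(T,(215,150,345,220),lo=100)[::-1]
w=[p for p in pads(W,(345,85,410,280)) if p[2]>600]
for a,b in zip(t,w):
    X,g=tri(ray(T,*a[:2]),ray(W,*b[:2]));print(np.round(b[3],4),np.round(a[3],4),'tri',np.round(X,4),round(g,4),b[2])
print('cap3',caps(W,271,160,30,.07),caps(T,259,245,22,.07));print('cap2',caps(W,273,244,28,.052),caps(T,315,241,20,.052))
E
```

```text
cap3 (array([0.4771, 0.072 , 0.0221, 0.0701]), 774) (array([0.4752, 0.07  , 0.0221, 0.0703]), 254)
cap2 (array([ 0.4902, -0.0667,  0.0189,  0.0519]), 414) (array([ 0.4883, -0.0685,  0.0185,  0.0522]), 169)
```

```bash
sed -i 's/<60)/<th)/;s/hi=3000)/hi=3000,th=60)/' h.py
python3 - <<'E'
from h import *
W=dict(np.load('/tmp/w1.npz'));T=dict(np.load('/tmp/top.npz'))
print(W['img'][123,379],W['img'][218,373])
t=pads(T,(215,150,345,220),lo=100)
for th in(80,):
  w=pads(W,(345,85,410,280),th=th)
  print([x[:3] for x in t],[x[:3] for x in w])
  for a in t:
    b=min(w,key=lambda p:np.hypot(*(p[3]-a[3])[:2]))
    X,g=tri(ray(T,*a[:2]),ray(W,*b[:2]));print(np.round(b[3],4),np.round(a[3],4),'tri',np.round(X,4),round(g,4),b[2])
E
```

```text
[84 82 92] [78 76 84]
[(np.float64(322.6394557823129), np.float64(177.187074829932), np.int32(294)), (np.float64(293.4208754208754), np.float64(181.32996632996634), np.int32(297)), (np.float64(264.0337837837838), np.float64(185.17905405405406), np.int32(296)), (np.float64(234.6456953642384), np.float64(189.2185430463576), np.int32(302))] []Traceback (most recent call last):
  File "<stdin>", line 9, in <module>
ValueError: min() iterable argument is empty
```

Run:
```python
from h import *
W=dict(np.load('/tmp/w1.npz'));T=dict(np.load('/tmp/top.npz'))
print(W['img'][123,350:410:6].tolist())
t=pads(T,(215,150,345,220),lo=100)
w=pads(W,(345,85,410,280),th=120,lo=500)
print([x[2] for x in w])
for a in t:
    b=min(w,key=lambda p:np.hypot(*(p[3]-a[3])[:2]))
    X,g=tri(ray(T,*a[:2]),ray(W,*b[:2]));print(np.round(b[3],4),np.round(a[3],4),'tri',np.round(X,4),round(g,4),b[2])
```

```text
[[104, 123, 178], [246, 245, 246], [81, 80, 89], [82, 81, 90], [82, 82, 90], [84, 83, 90], [81, 82, 89], [81, 80, 88], [82, 82, 91], [108, 124, 175]]
[np.int32(1241), np.int32(1061), np.int32(916), np.int32(802)]
[ 0.6631 -0.0852  0.01  ] [ 0.6622 -0.0876  0.01  ] tri [ 0.664  -0.0877  0.0051] 0.001 802
[ 0.6509 -0.0086  0.01  ] [ 0.6497 -0.0108  0.01  ] tri [ 0.6517 -0.0105  0.0044] 0.0012 916
[0.6389 0.0681 0.01  ] [0.638  0.0662 0.01  ] tri [0.64   0.067  0.0033] 0.0007 1061
[0.6269 0.1447 0.01  ] [0.6259 0.1429 0.01  ] tri [ 0.6288  0.1448 -0.0012] 0.0007 1241
```

```bash
python3 go.py 0.4566 0.2875 0.15
```

```text
t 2.52 pos [0.5444 0.0723 0.3277] open 0.998 F [ 0.2 -0.1  0.1] remain [228.2 -51.3 175.8] rot [-0.54  0.61  0.07] q7 9.3
```

Emit:
{"api": "move_arm", "payload": {
  "commands": [
    [46,-10,35,-0.2,0.2,0],
    [46,-10,35,-0.2,0.2,0],
    [46,-10,35,-0.2,0.2,0],
    [46,-10,35,0,0,0],
    [44,-10,35,0,0,0],
    [0,0,0,0,0,0],
    [0,0,0,0,0,0]
  ]
}}

```text
time_s: 3.4
position: [0.4518, 0.3034, 0.147]
tool_rot: [[-0.172, 0.985, 0.003], [0.985, 0.172, 0.003], [0.002, 0.004, -1.0]]
contact_force: [-0.2, 0.6, 0.5]
opening: 0.997
```

```bash
python3 go.py 0.4566 0.2875 0.15;  python3 go.py 0.4566 0.2875 0.006
python3 - <<'E'
from bench import viewer
import cv2,numpy as np
c=viewer.camera('wrist');np.savez('/tmp/w2.npz',**c);cv2.imwrite('pics/w2.png',c['img'][...,::-1])
from h import *
P=cloud(c);im=c['img'].astype(int)
m=(im[...,2]-im[...,0]<25)&(abs(P[...,2]-.036)<.008)&(np.hypot(P[...,0]-.4566,P[...,1]-.2875)<.03)
q=P[m];v,u=np.nonzero(m);print(len(q),cv2.minEnclosingCircle(q[:,:2].astype(np.float32)),u.mean(),v.mean())
E
```

```text
t 3.4 pos [0.4518 0.3034 0.147 ] open 0.997 F [-0.2  0.6  0.5] remain [-16.5   2.   -3. ] rot [ 0.22 -0.12  0.93] q7 -9.7
t 3.4 pos [0.4518 0.3034 0.147 ] open 0.997 F [-0.2  0.6  0.5] remain [-16.8   1.5 141. ] rot [ 0.22 -0.12  0.93] q7 -9.7
806 ((0.45758673548698425, 0.28923094272613525), 0.015625154599547386) 319.59429280397023 213.2133995037221
```

View pics/w2.png

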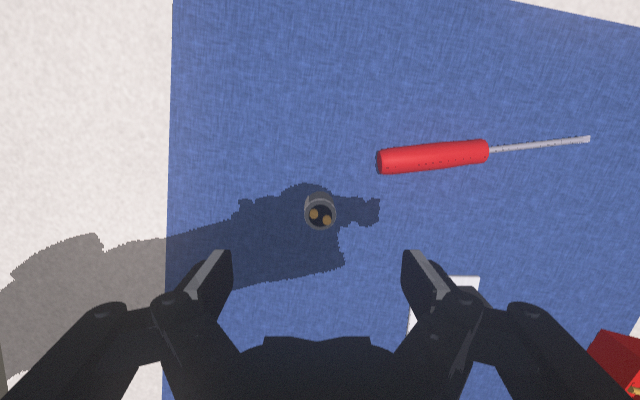

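The wrist view shows cap1 at (320,213), centred between the fingers. The screwdriver is well clear.

Emit:
{"api": "move_arm", "payload": {
  "commands": [
    [-16,2,0,0,0,0.9],
    [0,0,35,0,0,0],
    [0,0,35,0,0,0],
    [0,0,30,0,0,0],
    [0,0,20,0,0,0],
    [0,0,0,0,0,0],
    [0,0,0,0,0,0]
  ]
}}

```text
time_s: 4.32
position: [0.4685, 0.2761, 0.0313]
tool_rot: [[-0.135, 0.991, 0.018], [0.991, 0.135, 0.005], [0.002, 0.018, -1.0]]
contact_force: [-0.3, -0.8, 0.3]
opening: 1.002
```

```bash
python3 go.py 0.4567 0.2879 0.006
```

```text
t 4.33 pos [0.4685 0.2761 0.0313] open 1.002 F [-0.3 -0.8  0.3] remain [ 13.2 -10.6  25.1] rot [ 1.04 -0.11 -1.17] q7 -4.0
```

Emit:
{"api": "move_arm", "payload": {
  "commands": [
    [7,-6,0,0.5,0,-0.6],
    [6,-5,0,0.5,0,-0.6],
    [0,0,0,0,0,0],
    [0,0,0,0,0,0]
  ]
}}

```text
time_s: 4.82
position: [0.4563, 0.2893, 0.0339]
tool_rot: [[-0.158, 0.987, 0.003], [0.987, 0.158, 0.004], [0.004, 0.004, -1.0]]
contact_force: [-0.4, 0.5, 0.4]
opening: 1.002
```

```bash
python3 go.py 0.4567 0.2879 0.006
```

```text
t 4.83 pos [0.4563 0.2893 0.0339] open 1.002 F [-0.4  0.5  0.4] remain [-1.5  0.1 27.9] rot [ 0.21 -0.23  0.15] q7 -4.5
```

Emit:
{"api": "move_arm", "payload": {
  "commands": [
    [-1,0,9,0,0,0],
    [0,0,9,0,0,0],
    [0,0,8,0,0,0],
    [0,0,0,0,0,0],
    [0,0,0,0,0,0]
  ]
}}

```text
time_s: 5.45
position: [0.4562, 0.2877, 0.0052]
tool_rot: [[-0.158, 0.988, 0.002], [0.988, 0.158, 0.003], [0.003, 0.002, -1.0]]
contact_force: [-0.3, -0.6, 0.5]
opening: 1.001
```

```bash
python3 go.py 0.4567 0.2879 0.006
```

```text
t 5.45 pos [0.4562 0.2877 0.0052] open 1.001 F [-0.3 -0.6  0.5] remain [ 0.2  0.5 -0.8] rot [ 0.14 -0.17  0.12] q7 -3.6
```

Now close with a moderate grip force.

Emit:
{"api": "move_arm", "payload": {
  "commands": [
    [0,0,0,0,0,0],
    [0,0,0,0,0,0],
    [0,0,0,0,0,0],
    [0,0,0,0,0,0],
    [0,0,0,0,0,0],
    [0,0,0,0,0,0],
    [0,0,0,0,0,0],
    [0,0,0,0,0,0]
  ],
  "grip": -1,
  "grip_force": 35
}}

```text
time_s: 6.45
position: [0.4567, 0.288, 0.0059]
tool_rot: [[-0.158, 0.987, 0.003], [0.987, 0.158, 0.004], [0.004, 0.004, -1.0]]
contact_force: [-0.6, 0.2, -0.4]
opening: 0.34
```

```bash
python3 go.py 0.4567 0.2879 0.006
```

```text
t 6.45 pos [0.4567 0.288  0.0059] open 0.34 F [-0.6  0.2 -0.4] remain [-0.1 -0.  -0.1] rot [ 0.22 -0.2   0.12] q7 -3.6
```

Emit:
{"api": "move_arm", "payload": {
  "commands": [
    [0,0,-10,0,0,0],
    [0,0,-20,0,0,0],
    [0,0,-25,0,0,0],
    [0,0,-25,0,0,0],
    [0,0,-10,0,0,0],
    [0,0,0,0,0,0],
    [0,0,0,0,0,0]
  ]
}}

```text
time_s: 7.32
position: [0.4556, 0.2873, 0.0997]
tool_rot: [[-0.158, 0.988, 0.002], [0.988, 0.158, 0.004], [0.004, 0.003, -1.0]]
contact_force: [0.0, 0.1, -0.4]
opening: 0.34
```

```bash
python3 go.py 0.6264 0.1438 0.1
```

```text
t 7.33 pos [0.4556 0.2873 0.0997] open 0.34 F [ 0.   0.1 -0.4] remain [-168.7  146.    -0.5] rot [ 0.15 -0.2   0.11] q7 -6.5
```

Emit:
{"api": "move_arm", "payload": {
  "commands": [
    [-15,13,0,0,0,0],
    [-28,25,0,0,0,0],
    [-32,28,0,0,0,0],
    [-32,28,0,0,0,0],
    [-28,25,0,0,0,0],
    [-20,16,0,0,0,0],
    [-9,7,0,0,0,0],
    [0,0,0,0,0,0],
    [0,0,0,0,0,0]
  ]
}}

```text
time_s: 8.45
position: [0.6194, 0.145, 0.0886]
tool_rot: [[-0.162, 0.987, -0.016], [0.987, 0.162, 0.0], [0.003, -0.015, -1.0]]
contact_force: [-0.1, -0.3, -0.5]
opening: 0.338
```

```bash
python3 go.py 0.6264 0.1438 0.016
```

```text
t 8.45 pos [0.6194 0.145  0.0886] open 0.338 F [-0.1 -0.3 -0.5] remain [-2.5  7.8 72.5] rot [-0.88 -0.17  0.37] q7 8.5
```

Emit:
{"api": "move_arm", "payload": {
  "commands": [
    [-2,7,10,-0.5,0,0.3],
    [0,0,18,-0.3,0,0],
    [0,0,18,0,0,0],
    [0,0,9,0,0,0],
    [0,0,0,0,0,0],
    [0,0,0,0,0,0]
  ]
}}

```text
time_s: 9.2
position: [0.6252, 0.1487, 0.03]
tool_rot: [[-0.161, 0.987, -0.002], [0.987, 0.161, 0.005], [0.005, -0.001, -1.0]]
contact_force: [0.1, 0.1, -0.2]
opening: 0.342
```

```bash
python3 go.py 0.6264 0.1438 0.016;python3 - <<'E'
from bench import viewer
import cv2,numpy as np
c=viewer.camera('wrist');np.savez('/tmp/w3.npz',**c);cv2.imwrite('pics/w3.png',c['img'][...,::-1])
E
```

```text
t 9.2 pos [0.6252 0.1487 0.03  ] open 0.342 F [ 0.1  0.1 -0.2] remain [-5.   0.4 14. ] rot [-0.07 -0.28  0.33] q7 9.6
```

View pics/w3.png

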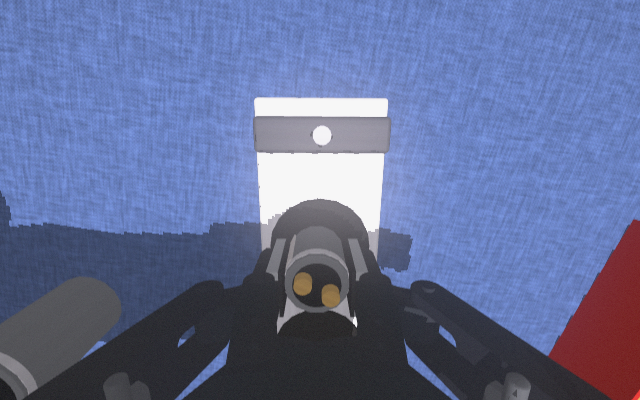

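The wrist view shows cap1 laterally centred over the pad, with the can at x≈318 and the pad spanning 271 to 369. I correct -5 mm along the strip and lower it.

Emit:
{"api": "move_arm", "payload": {
  "commands": [
    [-2.5,0,0,0,0,0],
    [-2,0,4,0,0,0],
    [0,0,4,0,0,0],
    [0,0,2,0,0,0],
    [0,0,0,0,0,0],
    [0,0,0,0,0,0]
  ]
}}

```text
time_s: 10.0
position: [0.627, 0.1438, 0.0206]
tool_rot: [[-0.161, 0.987, 0.0], [0.987, 0.161, 0.005], [0.005, 0.001, -1.0]]
contact_force: [0.4, -0.3, -0.3]
opening: 0.342
```

```bash
python3 go.py 0.6264 0.1438 0.016
```

```text
t 10.0 pos [0.627  0.1438 0.0206] open 0.342 F [ 0.4 -0.3 -0.3] remain [ 0.1 -0.5  4.6] rot [ 0.06 -0.29  0.31] q7 10.2
```

Emit:
{"api": "move_arm", "payload": {
  "commands": [
    [0,0,2,0,0,0],
    [0,0,1.5,0,0,0],
    [0,0,0.5,0,0,0],
    [0,0,0,0,0,0],
    [0,0,0,0,0,0]
  ]
}}

```text
time_s: 10.62
position: [0.627, 0.144, 0.0164]
tool_rot: [[-0.161, 0.987, 0.0], [0.987, 0.161, 0.005], [0.005, 0.001, -1.0]]
contact_force: [0.1, -0.4, -0.9]
opening: 0.342
```

```bash
python3 go.py 0.6264 0.1438 0.016
```

```text
t 10.62 pos [0.627  0.144  0.0164] open 0.342 F [ 0.1 -0.4 -0.9] remain [-0.1 -0.6  0.4] rot [ 0.07 -0.29  0.32] q7 10.3
```

Emit:
{"api": "move_arm", "payload": {
  "commands": [
    [0,0,0.6,0,0,0],
    [0,0,0.5,0,0,0],
    [0,0,0,0,0,0]
  ]
}}

```text
time_s: 11.0
position: [0.6271, 0.144, 0.016]
tool_rot: [[-0.161, 0.987, 0.001], [0.987, 0.161, 0.005], [0.005, 0.002, -1.0]]
contact_force: [0.5, -0.7, -0.3]
opening: 0.341
```

```bash
python3 go.py 0.6264 0.1438 0.016
```

```text
t 11.0 pos [0.6271 0.144  0.016 ] open 0.341 F [ 0.5 -0.7 -0.3] remain [-0.1 -0.7 -0. ] rot [ 0.09 -0.3   0.32] q7 10.3
```

Emit:
{"api": "move_arm", "payload": {
  "commands": [
    [0,0,1,0,0,0],
    [0,0,1,0,0,0]
  ]
}}

```text
time_s: 11.25
position: [0.6272, 0.1441, 0.0159]
tool_rot: [[-0.161, 0.987, 0.001], [0.987, 0.161, 0.006], [0.006, 0.002, -1.0]]
contact_force: [-3.6, -0.5, 9.8]
opening: 0.338
```

```bash
python3 go.py 0.6264 0.1438 0.016
```

```text
t 11.25 pos [0.6272 0.1441 0.0159] open 0.338 F [-3.6 -0.5  9.8] remain [-0.1 -0.8 -0.1] rot [ 0.09 -0.34  0.32] q7 10.4
```

Emit:
{"api": "move_arm", "payload": {
  "commands": [
    [0,0,0,0,0,0],
    [0,0,0,0,0,0],
    [0,0,0,0,0,0],
    [0,0,0,0,0,0],
    [0,0,0,0,0,0],
    [0,0,0,0,0,0]
  ],
  "grip": 1
}}

```text
time_s: 12.0
position: [0.6273, 0.1441, 0.0152]
tool_rot: [[-0.161, 0.987, 0.001], [0.987, 0.161, 0.006], [0.006, 0.002, -1.0]]
contact_force: [-0.0, -0.2, -0.1]
opening: 1.001
```

Emit:
{"api": "move_arm", "payload": {
  "commands": [
    [0,0,-10,0,0,0],
    [0,0,-25,0,0,0],
    [0,0,-35,0,0,0],
    [0,0,-35,0,0,0],
    [0,0,-10,0,0,0],
    [0,0,0,0,0,0],
    [0,0,0,0,0,0]
  ]
}}

```text
time_s: 12.88
position: [0.6265, 0.1432, 0.1346]
tool_rot: [[-0.161, 0.987, -0.0], [0.987, 0.161, 0.006], [0.006, 0.001, -1.0]]
contact_force: [0.6, 0.1, 0.1]
opening: 1.0
```

```bash
python3 go.py 0.4892 -0.0676 0.14;python3 - <<'E'
from bench import viewer
import cv2,numpy as np
from h import *
for n in('wrist','top'):
    c=viewer.camera(n);cv2.imwrite(f'pics/{n}4.png',c['img'][...,::-1])
    P=cloud(c);m=(abs(P[...,2]-.046)<.008)&(np.hypot(P[...,0]-.6264,P[...,1]-.1438)<.028);q=P[m]
    print(n,len(q),cv2.minEnclosingCircle(q[:,:2].astype(np.float32)),np.median(q[:,2]))
E
```

```text
t 12.88 pos [0.6265 0.1432 0.1346] open 1.0 F [0.6 0.1 0.1] remain [-186.  -169.4   -6.6] rot [ 0.05 -0.33  0.31] q7 7.9
wrist 987 ((0.6269820928573608, 0.14488206803798676), 0.015741584822535515) 0.04587563861773561
top 90 ((0.6244744658470154, 0.14240756630897522), 0.014796892181038857) 0.04613254899341268
```

View pics/wrist4.png

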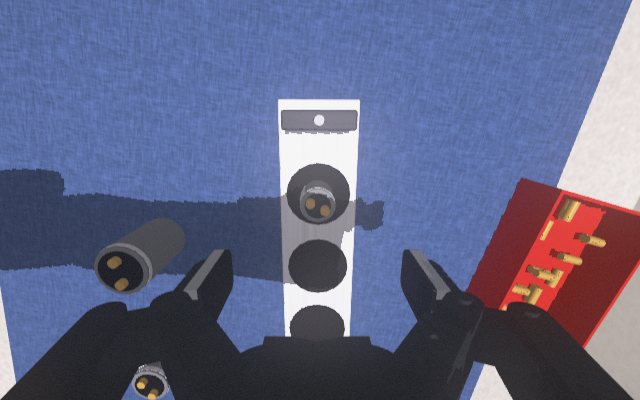

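Cap1 stands upright on the first pad at (318,205), and it matches the pad centre to within about 1.5 mm in both cameras. Cap2 is next.

Emit:
{"api": "move_arm", "payload": {
  "commands": [
    [-15,-14,0,0,-0.3,0.3],
    [-28,-25,0,0,0,0],
    [-32,-29,0,0,0,0],
    [-32,-29,0,0,0,0],
    [-32,-29,0,0,0,0],
    [-25,-24,0,0,0,0],
    [-14,-13,0,0,0,0],
    [-7,-6,0,0,0,0],
    [0,0,0,0,0,0],
    [0,0,0,0,0,0]
  ]
}}

```text
time_s: 14.22
position: [0.481, -0.0706, 0.1266]
tool_rot: [[-0.158, 0.987, -0.012], [0.987, 0.158, -0.0], [0.001, -0.012, -1.0]]
contact_force: [0.2, -0.5, -0.7]
opening: 1.001
```

```bash
python3 go.py 0.4892 -0.0676 0.012
```

```text
t 14.22 pos [ 0.481  -0.0706  0.1266] open 1.001 F [ 0.2 -0.5 -0.7] remain [  1.5   9.9 114.5] rot [-0.69 -0.08  0.15] q7 28.9
```

Emit:
{"api": "move_arm", "payload": {
  "commands": [
    [1,5,5,-0.4,0,0],
    [0,4,18,-0.3,0,0],
    [0,0,22,0,0,0],
    [0,0,18,0,0,0],
    [0,0,8,0,0,0],
    [0,0,0,0,0,0],
    [0,0,0,0,0,0]
  ]
}}

```text
time_s: 15.1
position: [0.495, -0.0626, 0.0525]
tool_rot: [[-0.167, 0.986, 0.006], [0.986, 0.167, 0.003], [0.002, 0.006, -1.0]]
contact_force: [-0.2, -0.1, 0.7]
opening: 1.0
```

```bash
python3 go.py 0.4892 -0.0676 0.012
```

```text
t 15.1 pos [ 0.495  -0.0626  0.0525] open 1.0 F [-0.2 -0.1  0.7] remain [-4.1 -6.8 40.4] rot [ 0.35 -0.14  0.64] q7 31.2
```

Emit:
{"api": "move_arm", "payload": {
  "commands": [
    [-2,-3.5,4,0.3,0,0.4],
    [-2,-3,8,0,0,0.2],
    [0,0,10,0,0,0],
    [0,0,10,0,0,0],
    [0,0,6,0,0,0],
    [0,0,0,0,0,0],
    [0,0,0,0,0,0]
  ]
}}

```text
time_s: 15.98
position: [0.4895, -0.0681, 0.0125]
tool_rot: [[-0.155, 0.988, 0.002], [0.988, 0.155, 0.002], [0.002, 0.002, -1.0]]
contact_force: [0.3, 0.3, -0.1]
opening: 1.0
```

```bash
python3 go.py 0.4892 -0.0676 0.012
```

```text
t 15.97 pos [ 0.4895 -0.0681  0.0125] open 1.0 F [ 0.3  0.3 -0.1] remain [ 0.5 -0.2  0.5] rot [ 0.11 -0.11 -0.02] q7 32.7
```

Emit:
{"api": "move_arm", "payload": {
  "commands": [
    [0,0,0,0,0,0],
    [0,0,0,0,0,0],
    [0,0,0,0,0,0],
    [0,0,0,0,0,0],
    [0,0,0,0,0,0],
    [0,0,0,0,0,0],
    [0,0,0,0,0,0],
    [0,0,0,0,0,0]
  ],
  "grip": -1,
  "grip_force": 40
}}

```text
time_s: 16.98
position: [0.4899, -0.068, 0.0132]
tool_rot: [[-0.155, 0.988, 0.003], [0.988, 0.155, 0.002], [0.002, 0.003, -1.0]]
contact_force: [-0.6, 0.5, 0.5]
opening: 0.42
```

Emit:
{"api": "move_arm", "payload": {
  "commands": [
    [0,0,-10,0,0,0],
    [0,0,-20,0,0,0],
    [0,0,-28,0,0,0],
    [0,0,-28,0,0,0],
    [0,0,-15,0,0,0],
    [0,0,0,0,0,0],
    [0,0,0,0,0,0]
  ]
}}

```text
time_s: 17.85
position: [0.489, -0.068, 0.1196]
tool_rot: [[-0.155, 0.988, 0.003], [0.988, 0.155, 0.003], [0.002, 0.004, -1.0]]
contact_force: [0.1, 0.6, -1.5]
opening: 0.423
```

```bash
python3 go.py 0.6385 0.0672 0.022
```

```text
t 17.85 pos [ 0.489  -0.068   0.1196] open 0.423 F [ 0.1  0.6 -1.5] remain [110.2 168.3  98.4] rot [ 0.21 -0.13 -0.03] q7 29.8
```

Emit:
{"api": "move_arm", "payload": {
  "commands": [
    [10,15,0,0,0,0],
    [19,28,0,0,0,0],
    [22,32,0,0,0,0],
    [22,33,0,0,0,0],
    [18,28,0,0,0,0],
    [11,18,0,0,0,0],
    [5,8,0,0,0,0],
    [0,0,0,0,0,0],
    [0,0,0,0,0,0]
  ]
}}

```text
time_s: 18.98
position: [0.6369, 0.0746, 0.1123]
tool_rot: [[-0.159, 0.987, -0.007], [0.987, 0.159, 0.004], [0.005, -0.006, -1.0]]
contact_force: [-0.4, -0.3, -1.1]
opening: 0.425
```

```bash
python3 go.py 0.639 0.067 0.0232
```

```text
t 18.98 pos [0.6369 0.0746 0.1123] open 0.425 F [-0.4 -0.3 -1.1] remain [-8.3  1.4 89.1] rot [-0.35 -0.3   0.17] q7 14.7
```

Emit:
{"api": "move_arm", "payload": {
  "commands": [
    [-4,1,5,-0.2,-0.2,0],
    [-4,0,16,0,0,0],
    [0,0,20,0,0,0],
    [0,0,18,0,0,0],
    [0,0,8,0,0,0],
    [0,0,0,0,0,0],
    [0,0,0,0,0,0]
  ]
}}

```text
time_s: 19.85
position: [0.6372, 0.062, 0.0407]
tool_rot: [[-0.153, 0.988, -0.005], [0.988, 0.153, -0.001], [0.0, -0.005, -1.0]]
contact_force: [0.1, -0.6, -0.3]
opening: 0.424
```

```bash
python3 go.py 0.639 0.067 0.0232
```

```text
t 19.85 pos [0.6372 0.062  0.0407] open 0.424 F [ 0.1 -0.6 -0.3] remain [ 4.6  2.7 17.5] rot [-0.28 -0.01 -0.12] q7 16.9
```

Emit:
{"api": "move_arm", "payload": {
  "commands": [
    [2.5,1.5,2,-0.2,0,0],
    [2,1,5,0,0,0],
    [0,0,5,0,0,0],
    [0,0,2,0,0,0],
    [0,0,0,0,0,0],
    [0,0,0,0,0,0]
  ]
}}

```text
time_s: 20.6
position: [0.6402, 0.0677, 0.0271]
tool_rot: [[-0.154, 0.988, 0.002], [0.988, 0.154, 0.0], [0.0, 0.002, -1.0]]
contact_force: [1.2, -0.7, -0.6]
opening: 0.427
```

```bash
python3 go.py 0.639 0.067 0.0232
```

```text
t 20.6 pos [0.6402 0.0677 0.0271] open 0.427 F [ 1.2 -0.7 -0.6] remain [-0.5 -1.3  3.9] rot [ 0.09 -0.01 -0.09] q7 16.8
```

Emit:
{"api": "move_arm", "payload": {
  "commands": [
    [0,-0.8,1.5,0,0,0],
    [0,0,1.5,0,0,0],
    [0,0,1,0,0,0],
    [0,0,1,0,0,0],
    [0,0,0.8,0,0,0]
  ]
}}

```text
time_s: 21.22
position: [0.6395, 0.0674, 0.0232]
tool_rot: [[-0.154, 0.988, 0.002], [0.988, 0.154, 0.001], [0.001, 0.002, -1.0]]
contact_force: [-1.2, 1.3, 4.1]
opening: 0.424
```

```bash
python3 go.py 0.639 0.067 0.0232
```

```text
t 21.23 pos [0.6395 0.0674 0.0232] open 0.424 F [-1.2  1.3  4.1] remain [-0.3 -0.6  0. ] rot [ 0.11 -0.04 -0.1 ] q7 16.9
```

Contact at the expected height. Release and rise.

Emit:
{"api": "move_arm", "payload": {
  "commands": [
    [0,0,0,0,0,0],
    [0,0,0,0,0,0],
    [0,0,0,0,0,0],
    [0,0,0,0,0,0],
    [0,0,0,0,0,0],
    [0,0,0,0,0,0]
  ],
  "grip": 1
}}

```text
time_s: 21.98
position: [0.64, 0.0674, 0.0232]
tool_rot: [[-0.154, 0.988, 0.003], [0.988, 0.154, 0.001], [0.001, 0.003, -1.0]]
contact_force: [0.7, -0.6, -0.5]
opening: 1.0
```

Emit:
{"api": "move_arm", "payload": {
  "commands": [
    [0,0,-10,0,0,0],
    [0,0,-25,0,0,0],
    [0,0,-35,0,0,0],
    [0,0,-35,0,0,0],
    [0,0,-20,0,0,0],
    [0,0,0,0,0,0],
    [0,0,0,0,0,0]
  ]
}}

```text
time_s: 22.85
position: [0.6396, 0.0671, 0.1546]
tool_rot: [[-0.153, 0.988, 0.004], [0.988, 0.153, 0.001], [0.001, 0.004, -1.0]]
contact_force: [0.5, 0.1, 0.7]
opening: 1.001
```

```bash
cat > chk.py <<'E'
import sys
from bench import viewer
from h import *
# x y sleeve-top-z tag : disc fit of a placed can in wrist & top views
x,y,z=map(float,sys.argv[1:4])
for n in('wrist','top'):
    c=viewer.camera(n);cv2.imwrite(f'pics/{n}{sys.argv[4]}.png',c['img'][...,::-1])
    P=cloud(c);m=(abs(P[...,2]-z)<.008)&(np.hypot(P[...,0]-x,P[...,1]-y)<.036);q=P[m]
    print(n,len(q),cv2.minEnclosingCircle(q[:,:2].astype(np.float32)) if len(q) else '',np.median(q[:,2]))
E
python3 chk.py .639 .067 .062 5; python3 go.py 0.4762 0.071 0.14
```

```text
wrist 1434 ((0.63906329870224, 0.0678219199180603), 0.019431784749031067) 0.0619489651730699
top 79 ((0.6377262473106384, 0.062239550054073334), 0.017175277695059776) 0.0617759179941717
t 22.95 pos [0.6396 0.0671 0.1542] open 0.999 F [-0.2  0.   0.1] remain [  28.9 -160.9   13.7] rot [ 0.2  -0.03 -0.13] q7 14.2
```

Cap2 is within 0.5 mm of its pad in the wrist view. The top view is partly hidden by the gripper. Cap3 is next.

Emit:
{"api": "move_arm", "payload": {
  "commands": [
    [3,-15,0,0,0,0],
    [6,-28,0,0,0,0],
    [6,-33,0,0,0,0],
    [6,-33,0,0,0,0],
    [5,-28,0,0,0,0],
    [3,-16,0,0,0,0],
    [0,-7,0,0,0,0],
    [0,0,0,0,0,0],
    [0,0,0,0,0,0]
  ]
}}

```text
time_s: 24.08
position: [0.4691, 0.0701, 0.1469]
tool_rot: [[-0.153, 0.988, -0.008], [0.988, 0.153, -0.003], [-0.002, -0.008, -1.0]]
contact_force: [0.3, 0.5, 0.1]
opening: 0.997
```

```bash
python3 go.py 0.4762 0.071 0.024
```

```text
t 24.07 pos [0.4691 0.0701 0.1469] open 0.997 F [0.3 0.5 0.1] remain [ -0.    8.2 122.8] rot [-0.47  0.09 -0.15] q7 13.7
```

Emit:
{"api": "move_arm", "payload": {
  "commands": [
    [0,4,5,-0.3,0,0],
    [0,3,15,-0.2,0,0],
    [0,0,18,0,0,0],
    [0,0,12,0,0,0],
    [0,0,4,0,0,0],
    [0,0,0,0,0,0],
    [0,0,0,0,0,0]
  ]
}}

```text
time_s: 24.95
position: [0.4809, 0.0711, 0.0905]
tool_rot: [[-0.152, 0.988, 0.006], [0.988, 0.152, -0.001], [-0.002, 0.006, -1.0]]
contact_force: [0.2, 0.2, 1.0]
opening: 0.999
```

```bash
python3 go.py 0.4762 0.071 0.024
```

```text
t 24.95 pos [0.4809 0.0711 0.0905] open 0.999 F [0.2 0.2 1. ] remain [ 0.8 -5.1 66.4] rot [ 0.34  0.13 -0.19] q7 16.4
```

Emit:
{"api": "move_arm", "payload": {
  "commands": [
    [0.4,-3,3,0.2,0,0],
    [0.4,-2,10,0,0,0],
    [0,0,16,0,0,0],
    [0,0,16,0,0,0],
    [0,0,12,0,0,0],
    [0,0,5,0,0,0],
    [0,0,0,0,0,0],
    [0,0,0,0,0,0]
  ]
}}

```text
time_s: 25.95
position: [0.476, 0.0714, 0.0261]
tool_rot: [[-0.153, 0.988, 0.005], [0.988, 0.153, -0.001], [-0.002, 0.004, -1.0]]
contact_force: [-0.6, 0.6, 0.1]
opening: 0.999
```

```bash
python3 go.py 0.4762 0.071 0.024
```

```text
t 25.95 pos [0.476  0.0714 0.0261] open 0.999 F [-0.6  0.6  0.1] remain [-0.5  0.2  2.1] rot [ 0.25  0.12 -0.16] q7 19.1
```

Emit:
{"api": "move_arm", "payload": {
  "commands": [
    [0,0,0,0,0,0],
    [0,0,0,0,0,0],
    [0,0,0,0,0,0],
    [0,0,0,0,0,0],
    [0,0,0,0,0,0],
    [0,0,0,0,0,0],
    [0,0,0,0,0,0],
    [0,0,0,0,0,0]
  ],
  "grip": -1,
  "grip_force": 45
}}

```text
time_s: 26.95
position: [0.4765, 0.0716, 0.0271]
tool_rot: [[-0.153, 0.988, 0.006], [0.988, 0.153, -0.001], [-0.002, 0.006, -1.0]]
contact_force: [-0.4, 0.7, -0.0]
opening: 0.501
```

Emit:
{"api": "move_arm", "payload": {
  "commands": [
    [0,0,-10,0,0,0],
    [0,0,-20,0,0,0],
    [0,0,-28,0,0,0],
    [0,0,-28,0,0,0],
    [0,0,-15,0,0,0],
    [0,0,0,0,0,0],
    [0,0,0,0,0,0]
  ]
}}

```text
time_s: 27.82
position: [0.4748, 0.0718, 0.133]
tool_rot: [[-0.153, 0.988, 0.005], [0.988, 0.153, -0.0], [-0.001, 0.005, -1.0]]
contact_force: [1.0, -0.6, -1.1]
opening: 0.505
```

```bash
python3 go.py 0.6505 -0.0095 0.036
```

```text
t 27.82 pos [0.4748 0.0718 0.133 ] open 0.505 F [ 1.  -0.6 -1.1] remain [-107.1  160.7   98. ] rot [ 0.3   0.07 -0.16] q7 15.3
```

Emit:
{"api": "move_arm", "payload": {
  "commands": [
    [-10,15,0,0,0,0],
    [-18,27,0,0,0,0],
    [-21,31,0,0,0,0],
    [-20,31,0,0,0,0],
    [-17,27,0,0,0,0],
    [-11,17,0,0,0,0],
    [-5,8,0,0,0,0],
    [0,0,0,0,0,0],
    [0,0,0,0,0,0]
  ]
}}

```text
time_s: 28.95
position: [0.6414, -0.0062, 0.123]
tool_rot: [[-0.154, 0.988, -0.014], [0.988, 0.154, 0.001], [0.003, -0.014, -1.0]]
contact_force: [0.6, 0.4, -1.0]
opening: 0.506
```

```bash
python3 go.py 0.6505 -0.0093 0.0371
```

```text
t 28.95 pos [ 0.6414 -0.0062  0.123 ] open 0.506 F [ 0.6  0.4 -1. ] remain [-4.7  9.8 85.8] rot [-0.81 -0.16 -0.08] q7 21.3
```

Emit:
{"api": "move_arm", "payload": {
  "commands": [
    [-2,4,3,-0.4,0,0],
    [-2,4,14,-0.3,0,0],
    [0,0,20,0,0,0],
    [0,0,18,0,0,0],
    [0,0,8,0,0,0],
    [0,0,0,0,0,0],
    [0,0,0,0,0,0]
  ]
}}

```text
time_s: 29.82
position: [0.6489, -0.0074, 0.0559]
tool_rot: [[-0.156, 0.988, -0.003], [0.988, 0.156, 0.004], [0.004, -0.002, -1.0]]
contact_force: [-0.6, -1.0, -0.1]
opening: 0.508
```

```bash
python3 go.py 0.6505 -0.0093 0.0371
```

```text
t 29.82 pos [ 0.6489 -0.0074  0.0559] open 0.508 F [-0.6 -1.  -0.1] remain [-2.2  1.3 18.7] rot [-0.11 -0.23  0.01] q7 23.0
```

Emit:
{"api": "move_arm", "payload": {
  "commands": [
    [-1,0.6,2,0,0,0],
    [-1,0.6,5,0,0,0],
    [0,0,5,0,0,0],
    [0,0,2.5,0,0,0],
    [0,0,0,0,0,0],
    [0,0,0,0,0,0]
  ]
}}

```text
time_s: 30.58
position: [0.6515, -0.0093, 0.0417]
tool_rot: [[-0.156, 0.988, -0.0], [0.988, 0.156, 0.004], [0.004, 0.001, -1.0]]
contact_force: [0.3, -0.1, -1.7]
opening: 0.506
```

```bash
python3 go.py 0.6505 -0.0093 0.0371
```

```text
t 30.57 pos [ 0.6515 -0.0093  0.0417] open 0.506 F [ 0.3 -0.1 -1.7] remain [ 0.2 -1.   4.6] rot [ 0.03 -0.2   0.01] q7 23.4
```

Emit:
{"api": "move_arm", "payload": {
  "commands": [
    [0,-0.7,1.5,0,0,0],
    [0,0,2,0,0,0],
    [0,0,1,0,0,0],
    [0,0,1,0,0,0],
    [0,0,0.8,0,0,0]
  ]
}}

```text
time_s: 31.2
position: [0.651, -0.0093, 0.037]
tool_rot: [[-0.156, 0.988, 0.0], [0.988, 0.156, 0.004], [0.004, 0.001, -1.0]]
contact_force: [-1.6, 0.5, 5.9]
opening: 0.501
```

```bash
python3 go.py 0.6505 -0.0093 0.0371
```

```text
t 31.2 pos [ 0.651  -0.0093  0.037 ] open 0.501 F [-1.6  0.5  5.9] remain [ 0.1 -0.5 -0.1] rot [ 0.06 -0.23  0.02] q7 23.6
```

Emit:
{"api": "move_arm", "payload": {
  "commands": [
    [0,0,0,0,0,0],
    [0,0,0,0,0,0],
    [0,0,0,0,0,0],
    [0,0,0,0,0,0],
    [0,0,0,0,0,0],
    [0,0,0,0,0,0]
  ],
  "grip": 1
}}

```text
time_s: 31.95
position: [0.6517, -0.0094, 0.0372]
tool_rot: [[-0.156, 0.988, 0.002], [0.988, 0.156, 0.004], [0.004, 0.002, -1.0]]
contact_force: [-0.4, -0.4, -0.2]
opening: 1.001
```

Emit:
{"api": "move_arm", "payload": {
  "commands": [
    [0,0,-10,0,0,0],
    [0,0,-25,0,0,0],
    [0,0,-35,0,0,0],
    [0,0,-35,0,0,0],
    [0,0,-25,0,0,0],
    [0,0,0,0,0,0],
    [0,0,0,0,0,0]
  ]
}}

```text
time_s: 32.83
position: [0.6514, -0.0101, 0.174]
tool_rot: [[-0.155, 0.988, 0.003], [0.988, 0.155, 0.004], [0.004, 0.004, -1.0]]
contact_force: [-0.8, 0.3, 0.3]
opening: 1.001
```

```bash
python3 chk.py .6505 -.0097 .08 6; python3 go.py 0.4622 -0.287 0.17
```

```text
wrist 1986 ((0.6512307524681091, -0.0088882464915514), 0.02228497713804245) 0.08000396416838684
top 40 ((0.648173451423645, -0.010867977514863014), 0.021813400089740753) 0.07949596021929328
t 32.92 pos [ 0.6514 -0.0102  0.1736] open 0.997 F [ 0.3  0.9 -0.4] remain [-244.  -229.9    2. ] rot [ 0.19 -0.2  -0.01] q7 20.8
```

Cap3 is within 0.5 mm of its pad in the wrist view. Cap4 is last.

Emit:
{"api": "move_arm", "payload": {
  "commands": [
    [-16,-15,0,0,0,0],
    [-30,-28,0,0,0,0],
    [-34,-32,0,0,0,0],
    [-34,-32,0,0,0,0],
    [-34,-32,0,0,0,0],
    [-34,-32,0,0,0,0],
    [-28,-26,0,0,0,0],
    [-18,-18,0,0,0,0],
    [-8,-8,0,0,0,0],
    [0,0,0,0,0,0]
  ]
}}

```text
time_s: 34.17
position: [0.4454, -0.2946, 0.1665]
tool_rot: [[-0.145, 0.989, -0.015], [0.989, 0.145, 0.002], [0.004, -0.015, -1.0]]
contact_force: [0.2, 0.9, 0.1]
opening: 0.996
```

Emit:
{"api": "move_arm", "payload": {
  "commands": [
    [0,0,0,0,0,0],
    [0,0,0,0,0,0]
  ]
}}

```text
time_s: 34.42
position: [0.4465, -0.2925, 0.1661]
tool_rot: [[-0.148, 0.989, -0.015], [0.989, 0.148, 0.004], [0.006, -0.015, -1.0]]
contact_force: [0.2, 0.5, -0.1]
opening: 1.001
```

```bash
python3 chk.py .4622 -.287 .09 7; python3 go.py 0.4622 -0.287 0.036
```

```text
wrist 3184 ((0.4636290967464447, -0.28743600845336914), 0.026397936046123505) 0.0900428321010421
top 204 ((0.46357205510139465, -0.28516697883605957), 0.026020364835858345) 0.09009277408552596
t 34.52 pos [ 0.4465 -0.2926  0.1662] open 0.996 F [-0.6 -0.5  0.1] remain [  2.4  18.2 129.9] rot [-0.84 -0.33 -0.42] q7 51.9
```

View pics/wrist7.png

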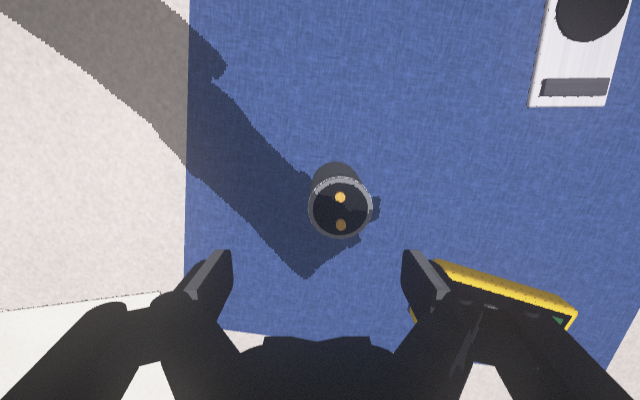

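The wrist view shows cap4 at (340,208). It needs an 18 mm shift along the jaw direction, and the meter is clear beyond the right finger. I shift first, then descend.

Emit:
{"api": "move_arm", "payload": {
  "commands": [
    [1,8,0,-0.4,0,-0.2],
    [1,8,0,-0.4,0,-0.2],
    [0,2,3,0,0,0],
    [0,0,8,0,0,0],
    [0,0,8,0,0,0],
    [0,0,4,0,0,0],
    [0,0,0,0,0,0],
    [0,0,0,0,0,0]
  ]
}}

```text
time_s: 35.52
position: [0.4656, -0.2863, 0.1407]
tool_rot: [[-0.157, 0.988, -0.001], [0.988, 0.157, 0.006], [0.007, -0.0, -1.0]]
contact_force: [0.3, 0.4, 0.2]
opening: 1.002
```

```bash
python3 go.py 0.463 -0.2869 0.038
```

```text
t 35.52 pos [ 0.4656 -0.2863  0.1407] open 1.002 F [0.3 0.4 0.2] remain [ -0.8  -2.6 102.7] rot [-0.03 -0.38  0.1 ] q7 52.2
```

Emit:
{"api": "move_arm", "payload": {
  "commands": [
    [-0.8,-2.4,3,0,-0.3,0],
    [0,0,10,0,0,0],
    [0,0,12,0,0,0],
    [0,0,12,0,0,0],
    [0,0,6,0,0,0],
    [0,0,0,0,0,0],
    [0,0,0,0,0,0]
  ]
}}

```text
time_s: 36.4
position: [0.463, -0.2875, 0.0943]
tool_rot: [[-0.157, 0.988, -0.001], [0.988, 0.157, 0.001], [0.001, -0.001, -1.0]]
contact_force: [-0.2, 0.5, -0.5]
opening: 0.998
```

```bash
python3 go.py 0.463 -0.2869 0.038
```

```text
t 36.4 pos [ 0.463  -0.2875  0.0943] open 0.998 F [-0.2  0.5 -0.5] remain [ 0.5  0.1 56.3] rot [-0.05 -0.08  0.1 ] q7 53.6
```

Emit:
{"api": "move_arm", "payload": {
  "commands": [
    [0.4,0,4,0,0,0],
    [0,0,10,0,0,0],
    [0,0,14,0,0,0],
    [0,0,12,0,0,0],
    [0,0,8,0,0,0],
    [0,0,4,0,0,0],
    [0,0,0,0,0,0],
    [0,0,0,0,0,0]
  ]
}}

```text
time_s: 37.4
position: [0.4631, -0.2872, 0.0386]
tool_rot: [[-0.157, 0.988, -0.001], [0.988, 0.157, 0.001], [0.001, -0.001, -1.0]]
contact_force: [0.3, 0.4, 0.1]
opening: 1.003
```

```bash
python3 go.py 0.463 -0.2869 0.038
```

```text
t 37.4 pos [ 0.4631 -0.2872  0.0386] open 1.003 F [0.3 0.4 0.1] remain [ 0.3 -0.1  0.6] rot [-0.03 -0.06  0.09] q7 55.1
```

Emit:
{"api": "move_arm", "payload": {
  "commands": [
    [0,0,0,0,0,0],
    [0,0,0,0,0,0],
    [0,0,0,0,0,0],
    [0,0,0,0,0,0],
    [0,0,0,0,0,0],
    [0,0,0,0,0,0],
    [0,0,0,0,0,0]
  ],
  "grip": -1,
  "grip_force": 50
}}

```text
time_s: 38.28
position: [0.4636, -0.2876, 0.0395]
tool_rot: [[-0.157, 0.988, 0.001], [0.988, 0.157, 0.0], [-0.0, 0.001, -1.0]]
contact_force: [-0.0, 0.1, -0.6]
opening: 0.601
```

Emit:
{"api": "move_arm", "payload": {
  "commands": [
    [0,0,-10,0,0,0],
    [0,0,-20,0,0,0],
    [0,0,-30,0,0,0],
    [0,0,-30,0,0,0],
    [0,0,-20,0,0,0],
    [0,0,0,0,0,0],
    [0,0,0,0,0,0]
  ]
}}

```text
time_s: 39.15
position: [0.4622, -0.286, 0.1536]
tool_rot: [[-0.158, 0.987, -0.002], [0.987, 0.158, 0.002], [0.003, -0.001, -1.0]]
contact_force: [0.1, -0.4, -3.0]
opening: 0.595
```

```bash
python3 go.py 0.6629 -0.0865 0.15
```

```text
t 39.15 pos [ 0.4622 -0.286   0.1536] open 0.595 F [ 0.1 -0.4 -3. ] remain [165.4 229.6   3.7] rot [-0.08 -0.16  0.12] q7 51.9
```

Emit:
{"api": "move_arm", "payload": {
  "commands": [
    [11,15,0,0,0,0],
    [19,27,0,0,0,0],
    [23,32,0,0,0,0],
    [23,32,0,0,0,0],
    [23,32,0,0,0,0],
    [23,32,0,0,0,0],
    [18,26,0,0,0,0],
    [11,16,0,0,0,0],
    [5,7,0,0,0,0],
    [0,0,0,0,0,0]
  ]
}}

```text
time_s: 40.4
position: [0.66, -0.0751, 0.1409]
tool_rot: [[-0.166, 0.986, -0.018], [0.986, 0.166, 0.013], [0.016, -0.015, -1.0]]
contact_force: [1.0, 0.3, -2.0]
opening: 0.597
```

Emit:
{"api": "move_arm", "payload": {
  "commands": [
    [0,0,0,0,0,0],
    [0,0,0,0,0,0]
  ]
}}

```text
time_s: 40.65
position: [0.6585, -0.0768, 0.1405]
tool_rot: [[-0.163, 0.986, -0.02], [0.986, 0.164, 0.012], [0.015, -0.017, -1.0]]
contact_force: [1.1, -0.3, -2.4]
opening: 0.598
```

```bash
python3 go.py 0.6629 -0.087 0.0495
```

```text
t 40.65 pos [ 0.6585 -0.0768  0.1405] open 0.598 F [ 1.1 -0.3 -2.4] remain [-12.2   4.2  90.7] rot [-1.01 -0.86  0.46] q7 27.6
```

Emit:
{"api": "move_arm", "payload": {
  "commands": [
    [-4,1.5,0,-0.5,-0.4,0.2],
    [-4,1,2,-0.5,-0.4,0.2],
    [-2,0,8,0,0,0],
    [0,0,16,0,0,0],
    [0,0,18,0,0,0],
    [0,0,14,0,0,0],
    [0,0,5,0,0,0],
    [0,0,0,0,0,0],
    [0,0,0,0,0,0]
  ]
}}

```text
time_s: 41.78
position: [0.6615, -0.0886, 0.0719]
tool_rot: [[-0.153, 0.988, -0.001], [0.988, 0.153, 0.0], [0.0, -0.001, -1.0]]
contact_force: [0.2, 0.1, -1.8]
opening: 0.598
```

```bash
python3 go.py 0.6629 -0.087 0.0495
```

```text
t 41.77 pos [ 0.6615 -0.0886  0.0719] open 0.598 F [ 0.2  0.1 -1.8] remain [ 1.4  1.7 22.4] rot [-0.06 -0.01 -0.13] q7 29.2
```

Emit:
{"api": "move_arm", "payload": {
  "commands": [
    [0.7,0.7,3,0,0,0],
    [0.7,0.7,6,0,0,0],
    [0,0,6,0,0,0],
    [0,0,2.5,0,0,0],
    [0,0,0,0,0,0],
    [0,0,0,0,0,0]
  ]
}}

```text
time_s: 42.52
position: [0.6636, -0.0869, 0.0543]
tool_rot: [[-0.154, 0.988, 0.001], [0.988, 0.154, -0.0], [-0.0, 0.001, -1.0]]
contact_force: [-0.7, 0.5, -1.6]
opening: 0.596
```

```bash
python3 go.py 0.6629 -0.087 0.0495
```

```text
t 42.52 pos [ 0.6636 -0.0869  0.0543] open 0.596 F [-0.7  0.5 -1.6] remain [ 0.  -0.7  4.8] rot [ 0.05  0.02 -0.12] q7 29.3
```

Emit:
{"api": "move_arm", "payload": {
  "commands": [
    [0,-0.5,1.5,0,0,0],
    [0,0,2,0,0,0],
    [0,0,1,0,0,0],
    [0,0,1,0,0,0],
    [0,0,0.8,0,0,0]
  ]
}}

```text
time_s: 43.15
position: [0.6634, -0.0872, 0.0495]
tool_rot: [[-0.153, 0.988, 0.002], [0.988, 0.153, 0.0], [-0.0, 0.002, -1.0]]
contact_force: [-1.7, 0.4, 5.5]
opening: 0.596
```

```bash
python3 go.py 0.6629 -0.087 0.0495
```

```text
t 43.15 pos [ 0.6634 -0.0872  0.0495] open 0.596 F [-1.7  0.4  5.5] remain [ 0.2 -0.4  0. ] rot [ 0.1   0.01 -0.12] q7 29.5
```

Contact. Release, rise straight up, then back away so the top view is clear.

Emit:
{"api": "move_arm", "payload": {
  "commands": [
    [0,0,0,0,0,0],
    [0,0,0,0,0,0],
    [0,0,0,0,0,0],
    [0,0,0,0,0,0],
    [0,0,0,0,0,0],
    [0,0,0,0,0,0]
  ],
  "grip": 1
}}

```text
time_s: 43.9
position: [0.6644, -0.0874, 0.0497]
tool_rot: [[-0.153, 0.988, 0.004], [0.988, 0.153, -0.0], [-0.001, 0.004, -1.0]]
contact_force: [-0.8, -0.2, 0.1]
opening: 1.002
```

Emit:
{"api": "move_arm", "payload": {
  "commands": [
    [0,0,-10,0,0,0],
    [0,0,-25,0,0,0],
    [0,0,-35,0,0,0],
    [0,0,-35,0,0,0],
    [0,0,-35,0,0,0],
    [0,0,-15,0,0,0],
    [0,0,0,0,0,0]
  ]
}}

```text
time_s: 44.78
position: [0.6637, -0.0875, 0.2121]
tool_rot: [[-0.153, 0.988, 0.005], [0.988, 0.153, -0.001], [-0.001, 0.005, -1.0]]
contact_force: [1.1, -0.0, -0.3]
opening: 1.003
```

Emit:
{"api": "move_arm", "payload": {
  "commands": [
    [0,-20,-10,0,0,0],
    [0,-35,-15,0,0,0],
    [0,-40,-15,0,0,0],
    [0,-40,-15,0,0,0],
    [0,-30,0,0,0,0],
    [0,-10,0,0,0,0],
    [0,0,0,0,0,0],
    [0,0,0,0,0,0],
    [0,0,0,0,0,0]
  ]
}}

```text
time_s: 45.9
position: [0.4833, -0.1123, 0.2577]
tool_rot: [[-0.156, 0.988, -0.011], [0.988, 0.156, 0.001], [0.003, -0.01, -1.0]]
contact_force: [0.1, 0.0, -0.0]
opening: 1.001
```

Run:
```python
from bench import viewer,read_state
from h import *
pw=[(.6269,.1447),(.6389,.0681),(.6509,-.0086),(.6631,-.0852)];pt=[(.6259,.1429),(.638,.0662),(.6497,-.0108),(.6622,-.0876)]
for n,ref in(('wrist',pw),('top',pt)):
    c=viewer.camera(n);cv2.imwrite(f'pics/{n}9.png',c['img'][...,::-1]);P=cloud(c)
    for (x,y),z in zip(ref,(.046,.062,.08,.1)):
        q=P[(abs(P[...,2]-z)<.008)&(np.hypot(P[...,0]-x,P[...,1]-y)<.036)]
        if len(q)>20:
            (a,b),r=cv2.minEnclosingCircle(q[:,:2].astype(np.float32));print(n,len(q),'err mm',np.round([(a-x)*1e3,(b-y)*1e3],1),'r',round(r*1e3,1),'z',round(np.median(q[:,2]),4))
        else: print(n,len(q))
s=read_state();print(s['time_s'],s['position'],s['contact_force'])
```

```text
wrist 0
wrist 1197 err mm [-0.3 -0.7] r 19.0 z 0.0617
wrist 1495 err mm [-0.4 -0.8] r 22.5 z 0.0798
wrist 1909 err mm [ 0.3 -2. ] r 26.9 z 0.0998
top 110 err mm [-0.6  0.7] r 15.5 z 0.0456
top 171 err mm [-1.4  0.3] r 18.8 z 0.0619
top 238 err mm [-0.9  0. ] r 22.7 z 0.08
top 75 err mm [ 4.4 11.6] r 20.4 z 0.0993
46.0 [ 0.4830848  -0.11236945  0.25779339] [ 0.18782335  0.30250021 -0.41543699]
```

View pics/top9.png

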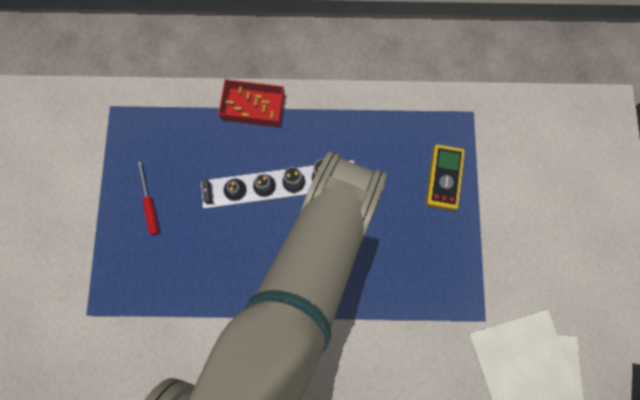

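View pics/wrist9.png

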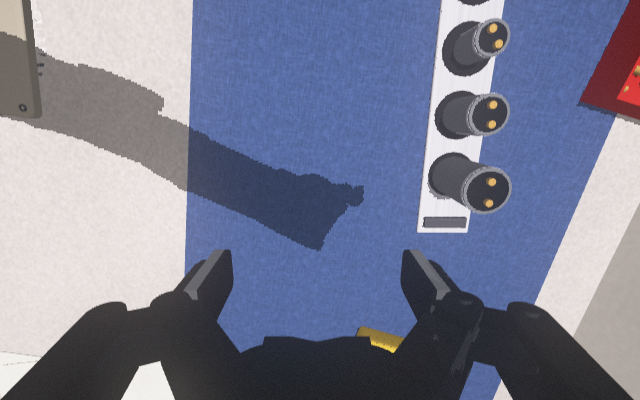

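The top view shows cap1 (234,188), cap2 (264,184) and cap3 (293,180) in order from the tall stop, with the meter still at (446,178). The wrist view shows cap2 to cap4 upright at (490,38), (488,114) and (487,190), with the gripper clear. I hand it in.

```bash
python3 -c "from bench import job_done;print(job_done())"
```

```text
the job is handed in; nothing more can be done
None
```

All four capacitors are standing upright on the pads, smallest (cap1) next to the tall stop and growing to cap4 at the low-bar end. Each was lowered until contact showed (about 4–10 N) before release. The job was handed in at about 46 s with the gripper clear.

- **Centring:** in the last check, cap1 to cap3 were within about 1.5 mm of their pad centres. Cap4 was about 2 mm off in the wrist view.
- **Heights:** all four sleeve tops were at the height expected for cans standing on the pads.
- **Meter:** it lies where it was.
- **Checks that disagreed or were missing:**
  - The wrist and top cameras differed by about 2 mm throughout, so I used the mean of the two.
  - The last top view of cap4 was mostly hidden by the arm, and its 12 mm reading is not usable.
  - Cap1 was outside the last wrist view, so its last check is from the top camera only.

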